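Open the oil-filter box: press the yellow snap tab, push the red cover off its seat

TASK

Open the green oil-filter box so that the filter element can be looked at: press the yellow snap tab at its side all the way down, which frees the red cover, then push the cover by its black rib along the rails until it is completely off its seat, past the tab's slot and lying flat on the plain shelf of the box. Do not let the cover run over the shelf's open end, do not lift, tip or carry it, and leave the other things on the bench where they are.

Things in the scene. Friction and masses are not known exactly. Their poses are not given: they have to be found in the camera images.
- filter_box: Green metal filter box, fixed to the bench, 110 mm wide (its x), 300 mm long (its y), flat deck 60 mm above the bench. Origin: centre of its underside, z up. Seat and filter opening at its -y end, closed by a stop 6 mm above the deck; plain shelf towards its open +y end. Side rails, 6 mm above the deck, run its whole length at 47 to 54 mm either side of the middle.
- catch_slot (a point): Middle of the slot across the deck (70 mm by 8 mm) where the yellow catch comes up; on the deck, at y = -0.044 m in the box's frame. While the tab is up the catch stands 8 mm above the deck and blocks the cover. The shelf begins 4 mm beyond this point towards +y.
- shelf_end (a point): Middle of the deck's open edge at the box's +y end (y = +0.150 m in the box's frame), on the deck. Beyond it the cover would fall to the bench.
- cover: Red loose cover, 90 x 90 mm, 6 mm thick, about 0.2 kg, flat on the deck between the rails (1.5 mm play each side). Origin: centre of its underside; axes parallel to the box's. Starts at about y = -0.095 m in the box's frame, slides towards +y. It is wholly on the shelf when its origin is between y = +0.005 and +0.105 m in the box's frame.
- rib_top (a point): Middle of the top of the black rib that stands on the middle of the cover: 60 mm long (box x), 14 mm thick (box y), rising 20 mm above the 6 mm plate. Push on its side that faces the box's -y end; behind it the plate is bare for 38 mm.
- tab_pad (a point): Centre of the top face of the snap tab's yellow thumb pad (moves with it), 32 mm (box x) by 40 mm (box y), outside the rail on the box's -x side, 76 mm from the box's middle, at y = -0.044 m in the box's frame; top 74 mm above the bench when up, 62 mm when down.
- tab (a joint): Travel of the snap tab, m: 0 to 0.002 is up (cover locked), 0.012 is fully down at its stop; it moves straight down, yields to about 5 N plus a little damping and stays where it is left. The catch is below the deck from 0.009 m on.
- jar: A small glass jar with a steel lid, 60 mm across, 85 mm tall; loose, to be left alone. Origin: centre of its underside.
- gear: A steel gear on a hub, 76 mm across, 50 mm tall; loose, to be left alone. Origin: centre of its underside.
- bearing: A flat steel bearing ring, 62 mm across, 16 mm tall; loose, to be left alone. Origin: centre of its underside.
- wrench: A steel wrench, 190 mm long, lying flat; loose, to be left alone. Origin: centre of its underside.
- screwdriver: A red-handled screwdriver, 190 mm long, lying flat; loose, to be left alone. Origin: centre of its underside.
- spray_can: A can with a blue label, 60 mm across, 150 mm tall; loose, to be left alone. Origin: centre of its underside.
- cup: An open steel cup, 72 mm across, 85 mm tall; loose, to be left alone. Origin: centre of its underside.
Things that resemble listed ones, but are neither listed nor needed, are in the scene too. Of the things that look like the cover, the middle-sized one is meant.

How it is judged (in metres and radians):
On the way, in this order (a step that is already met when the one before it is completed fails the run):
1. the snap tab is pressed down (at least 10 mm of its 12 mm) with the cover still on its seat (value of joint tab above 0.01 m and y of cover in the frame of filter_box below -0.08 m), for 0.1 s.
2. the cover has been pushed off its seat, past the tab's slot (y of cover in the frame of filter_box above 0.002 m), for 0.1 s.
At the end, for the whole second after the job is handed in: The tab is down (at least 9 mm of 12 mm); the cover lies flat (within 0.08 rad) and at rest on the shelf deck between the rails, its centre 2 mm to 110 mm beyond the box's middle towards the open end, so that it is past the tab's slot and the opening is uncovered (value of joint tab above 0.009 m and y of cover in the frame of filter_box between 0.002 and 0.11 m and x of cover in the frame of filter_box between -0.008 and 0.008 m and height (world z) of cover between 0.055 and 0.065 m and angle between cover's own z axis and vertical below 0.08 rad and linear speed of cover below 0.01 m/s); the robot touches nothing.
It fails at once if the cover is lifted (more than 10 mm) off the deck (height (world z) of cover above 0.07 m).
It fails at once if the cover is tipped (more than 0.2 rad) (angle between cover's own z axis and vertical above 0.2 rad).
It fails at once if the cover falls off the box (height (world z) of cover below 0.05 m).
It fails at once if the cover is forced over the catch while the tab is up (y of cover in the frame of filter_box above -0.08 m and value of joint tab below 0.007 m).
It fails at once if another thing on the bench is moved more than 20 mm (distance of any of jar, gear, bearing, wrench, screwdriver, spray_can, cup from where it was at the start of the episode above 0.02 m).
It also fails if it takes over 40 s, if anything falls off the work surface, if the arm or the gripper's body presses on something with over 40 N, if the wrist force passes 120 N, or if a joint passes its speed limit or range.

ROBOT

A 6-joint arm with a two-finger parallel gripper is mounted at the origin on the work surface. World frame = base frame: x ahead of the robot, y to its left, z up, the work surface at z = 0. Lengths are in m, angles in degrees, forces in N, time in s.
With the tool pointing down it reaches from about 0.4 to 0.925 m from the base axis. Payload 3.4 kg.
Tool frame: the origin (TCP) lies between the finger pads; the fingertips stand 19 mm ahead of it and the grasp point (between the pads) is the TCP (env.nose_length is the distance from the TCP to the fingertips, in m); z points along the fingers, y is the direction in which the jaws open and shut (so a half turn about z gives the same grasp; the last joint's range is limited). The gripper opens to 85 mm and grips with 20 to 120 N. Pads are 22 mm wide; open, the fingers measure 114 mm over their backs; the gripper's body (76 mm by 85 mm) begins 54 mm behind the grasp point. The pads swing forward as they close: fully open they stand 13 mm farther back than shut.
Start: joints at [-76.633, 17.578, 86.31, -0, 76.112, -4.211], TCP at [0.174, -0.548, 0.25] pointing down, gripper open.
Joint ranges: [-179.03, 179.03], [-60, 130.46], [8.19, 133.38], [-81.62, 261.62], [5.75, 156.47], [-153.77, 153.77]. Speed limits (degrees/s): [147.25, 147.25, 180, 180, 180, 180].

INTERFACE

Orientations are given as a 3x3 rotation matrix whose columns are the frame's x, y, z axes.
In Python, from plant import monitor, optics, env gives the robot as it stands.
- The arm moves only by the tool send_rows, never from a script. Its argument "increments" is one flat list of numbers, 7 for each row, row after row: the shift along the tool's x, y, z normalised to -1 to 1, where 1 is 400 mm, then the turn, a rotation vector about the tool's x, y, z normalised to -1 to 1, where 1 is 180 degrees, then the opening, from 0 (shut) to 1 (fully open). In form: [dx, dy, dz, rx, ry, rz, hand, dx, dy, dz, rx, ry, rz, hand, ...]. A call has 1 to 8 rows; each row is the pose to reach, as a shift and turn from the pose measured when the call began, along the tool's axes at that moment, turning the shorter way round; what a row does not reach only later rows make up. A row lasts 1/8 s, in which the tool goes at most 62.5 mm and 10.7 degrees, less where a joint would pass 70% of its speed; a pose out of reach is approached as far as the arm can. A call with a number of a shift or a turn outside -1 to 1 is refused whole. A call with a gripper value outside its range is refused whole. The fingers move at their own pace and stop on an object; the grip force is fixed at half the most. Time passes only in rows, so rows that repeat a pose let the fingers close. It gives the time, the measured TCP pose, the force and the opening at its end, in the units of the state.
- monitor.get_obs(): the state, without advancing time (a new reading comes with each control period).
- optics.camera(name): name is "scene" or "side" or "wrist"; returns (picture, depth): 420x560x3 uint8, blue, green, red; 420x560 float32, m along the optical axis (not along the pixel's ray), 0 where there is no reading.
- optics.camera_model(name): a dict with "fx", "fy", "cx", "cy" (pixels), "world_from_camera" (4x4, takes a point from camera to world coordinates); the wrist camera has in their place "mount" (4x4, takes a point from camera to tool coordinates, whose origin is the TCP and whose axes are the flange's). Camera axes: x right, y up, looking along -z (the intrinsics and any distortion apply to the point x, -y, -z); pixel columns grow to the right and rows downward; lengths in m; the calibration is good to about 2 mm. The wrist camera is an equidistant fisheye: a pixel r from the principal point sees the ray r / f radians off the axis. A picture is of the moment at which its call begins: read the wrist's pose just before it. camera_model takes no time and is no camera call.
- env.sign_off(): hands the job in, once; it reports no verdict.
The state is a dict: "t": time; "qpos": joint angles; "qvel": joint speeds; "tau": joint torques, N m; "tool_pos": TCP position; "ee_rot": TCP orientation; "contact_force": force on the tool from outside, world axes, zero at the start; "moment": the same for the moment, N m; "grip_width": finger opening in m.
Only numpy, scipy, OpenCV 4.12 (cv2) and the standard library are available. Lean on these libraries where they do the work, as an engineer would, in place of code of your own. Each camera call takes 0.05 s, during which the arm holds its last target.

## Working session

There is one attempt and no reset: what is moved stays moved. The work goes in short steps, Python scripts to look and compute and a tool call to move; the robot and the scene stay as the last step left them, time stands still between calls to the robot, and variables do not carry over. Pictures are saved under pics/ and viewed, and the job is handed in when it is done.

Besides the shell and the picture viewer there is one more tool, called after "Request:" as name(argument=value, ...), one argument or row to a line, values as JSON. send_rows: Moves the arm, as the interface text tells. Its arguments: {"type":"object","properties":{"increments":{"type":"array","items":{"type":"number","minimum":-1,"maximum":1}}},"required":["increments"]}

```bash
mkdir -p pics; ls; python3 - <<'E'
from plant import monitor, optics, env
import cv2,numpy as np
o=monitor.get_obs();print(o['t'],o['tool_pos'],o['ee_rot'],o['grip_width'],env.nose_length)
for n in ['scene','side']:
    p,d=optics.camera(n);cv2.imwrite(f'pics/{n}0.png',p);np.save(f'pics/{n}0.npy',d)
    print(n,optics.camera_model(n))
E
```

```text
pics
0.0 [ 0.17348492 -0.54750465  0.24940133] [[ 9.53311330e-01  3.01988959e-01 -4.19484522e-04]
 [ 3.01989183e-01 -9.53309264e-01  1.99532315e-03]
 [ 2.02667080e-04 -2.02884396e-03 -9.99997921e-01]] 0.08563901818506342 0.019
scene {'fx': 466.842618409767, 'fy': 466.842618409767, 'cx': 280.064232155499, 'cy': 212.78601789225934, 'world_from_camera': array([[-0.1494599 , -0.56339234,  0.81255819,  1.55826442],
       [ 0.98874171, -0.07919005,  0.12695974,  0.14623649],
       [-0.00718162,  0.82238556,  0.56888524,  0.79069479],
       [ 0.        ,  0.        ,  0.        ,  1.        ]])}
side {'fx': 412.48466355565046, 'fy': 412.48466355565046, 'cx': 275.67627629648507, 'cy': 209.5271463450694, 'world_from_camera': array([[-0.80482376,  0.43961853, -0.39874085,  0.17139192],
       [-0.59339076, -0.60969634,  0.52550717,  0.51321987],
       [-0.01208815,  0.65954979,  0.75156367,  0.81262389],
       [ 0.        ,  0.        ,  0.        ,  1.        ]])}
```

View pics/scene0.png

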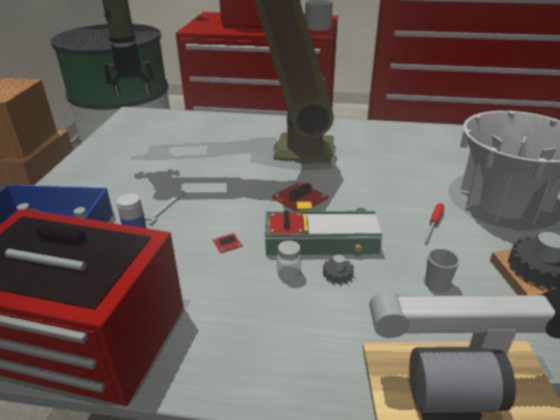

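View pics/side0.png

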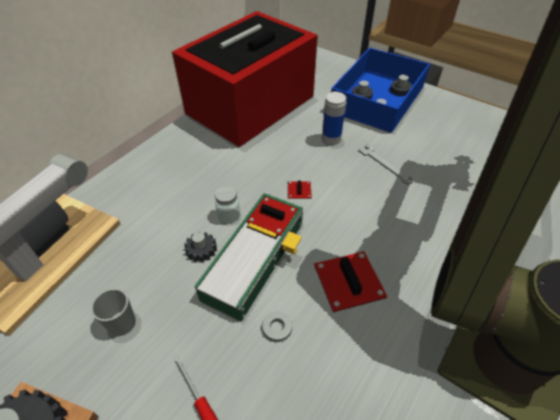

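The box lies at about (322,230) in the scene view, with the seat on the left, the shelf on the right and the yellow tab at (304,205) facing the robot. In the side view the box is at (250,255) and the tab at (291,242). I'll enlarge both.

```bash
python3 - <<'E'
import cv2
a=cv2.imread('pics/scene0.png')[180:265,250:395];cv2.imwrite('pics/s_c.png',cv2.resize(a,None,fx=5.5,fy=5.5,interpolation=cv2.INTER_CUBIC))
a=cv2.imread('pics/side0.png')[185:325,185:315];cv2.imwrite('pics/d_c.png',cv2.resize(a,None,fx=4.2,fy=4.2,interpolation=cv2.INTER_CUBIC))
E
```

```text
(no output)
```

View pics/s_c.png

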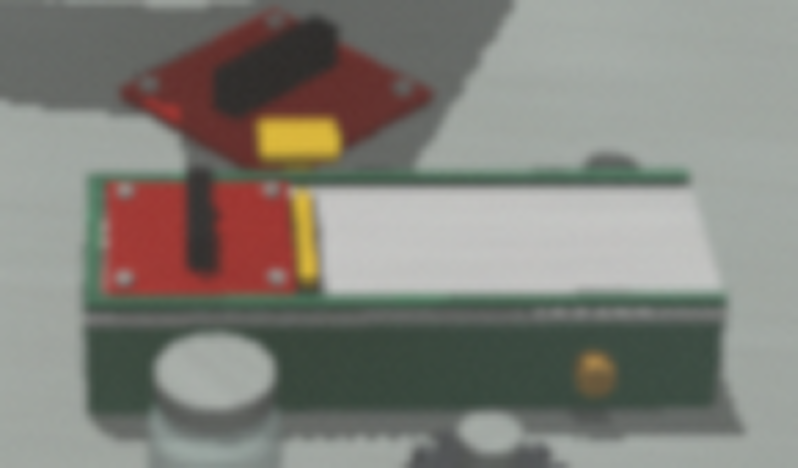

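View pics/d_c.png

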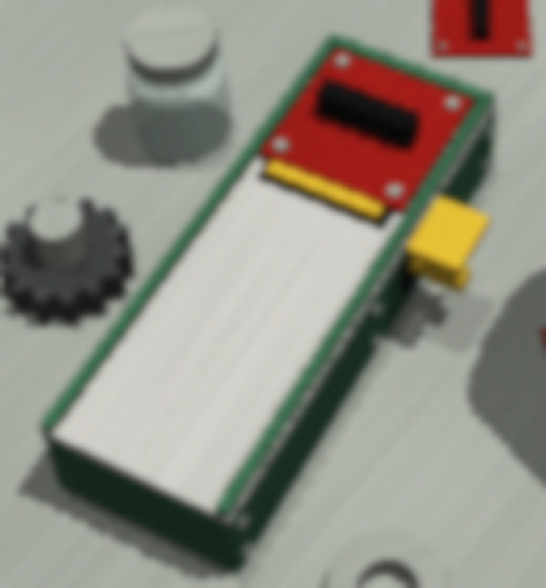

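```bash
cat > h.py <<'E'
from plant import monitor, optics, env
import cv2,numpy as np
from scipy.optimize import least_squares
def proj(m,P):
    T=np.linalg.inv(m['world_from_camera']);c=P@T[:3,:3].T+T[:3,3]
    return np.c_[m['cx']+m['fx']*c[:,0]/-c[:,2], m['cy']-m['fy']*c[:,1]/-c[:,2]]
def box2w(q,P):
    c,s=np.cos(q[2]),np.sin(q[2]);R=np.array([[c,-s,0],[s,c,0],[0,0,1]])
    return np.asarray(P)@R.T+[q[0],q[1],0]
E
python3 - <<'E'
from h import *
S=np.array([(90,175,-55,-150,66),(690,172,-54,150,66),(727,297,54,150,66),(85,300,55,-150,66)],float)
D=np.array([(332,38,55,-150,66),(492,97,-55,-150,66),(45,430,54,150,66),(55,437,47,150,60),(215,515,-47,150,60),(448,232,-76,-44,74)],float)
sp=S[:,:2]/5.5+[250,180]; dp=D[:,:2]/4.2+[185,185]
ms,md=optics.camera_model('scene'),optics.camera_model('side')
f=lambda q:np.r_[(proj(ms,box2w(q,S[:,2:]/1000))-sp).ravel(),(proj(md,box2w(q,D[:,2:]/1000))-dp).ravel()]
r=least_squares(f,[.6,0,0]);print(r.x,np.degrees(r.x[2]));print(f(r.x).reshape(-1,2).round(1))
for i in (0,1):
    fi=lambda q:f(q)[:8] if i==0 else f(q)[8:]
    print(least_squares(fi,r.x).x)
# depth cloud points on deck
q=r.x
for n,m in(('scene',ms),('side',md)):
    d=np.load(f'pics/{n}0.npy')
    print(n,[ (k,proj(m,box2w(q,[p])).round(1)) for k,p in dict(tab=(-.076,-.044,.074),rib=(0,-.095,.086),cover=(0,-.095,.066-.0)).items()])
    v,u=np.mgrid[0:420,0:560];C=np.stack([(u-m['cx'])/m['fx']*d,-(v-m['cy'])/m['fy']*d,-d],-1)
    W=C@m['world_from_camera'][:3,:3].T+m['world_from_camera'][:3,3]
    b=W-[q[0],q[1],0];c,s=np.cos(q[2]),np.sin(q[2])
    bx=b[...,0]*c+b[...,1]*s;by=-b[...,0]*s+b[...,1]*c;z=W[...,2]
    k=(d>0)&(abs(bx)<.1)&(abs(by)<.17)
    deck=k&(abs(bx)<.04)&(by>0)&(by<.14);print('deck z',np.median(z[deck]))
    rib=k&(z>.076)&(z<.1)&(abs(bx)<.045)&(by<-.05);print('rib',rib.sum(),bx[rib].min(),bx[rib].max(),by[rib].min(),by[rib].max(),np.median(z[rib]))
    t=k&(bx<-.058)&(z>.066)&(z<.09)&(abs(by+.044)<.04);print('tab',t.sum(),bx[t].min(),bx[t].max(),by[t].min(),by[t].max(),np.median(z[t]))
    e=k&(z>.06)&(abs(abs(bx)-.05)<.012);print('ends',by[e].min(),by[e].max(), bx[k&(z>.055)&(by>0)].min(),bx[k&(z>.055)&(by>0)].max())
    # other tall near
    near=(d>0)&(z>.01)&(z<.2)&(abs(bx)<.3)&(by>-.4)&(by<.3)
E
```

```text
[0.54832401 0.10341912 0.15671543] 8.979132923838923
[[ 0.4 -1.3]
 [ 0.5 -1.6]
 [ 1.2 -0.6]
 [ 0.6  0.3]
 [-0.7 -1.5]
 [ 1.1 -0.7]
 [-1.  -1.2]
 [-0.2 -0. ]
 [ 0.5  0.1]
 [ 0.3 -0.4]]
[0.55167765 0.10181866 0.14851793]
[0.54749457 0.10443327 0.1576045 ]
scene [('tab', array([[305. , 203.5]])), ('rib', array([[287.2, 215.9]])), ('cover', array([[287.2, 222. ]]))]
deck z 0.06183810136836798
rib 88 -0.02710823846556896 0.03641956649076433 -0.10378235732904979 -0.09070097510111975 0.08707263488131622
tab 105 -0.09203323563643874 -0.05807569441868242 -0.06644438890847063 -0.02705750880481078 0.074722650025287
ends -0.15268168769618673 0.14662999240632063 -0.05574421740816598 0.06353094033421182
side [('tab', array([[292. , 239.9]])), ('rib', array([[272.4, 209.5]])), ('cover', array([[272.6, 215. ]]))]
deck z 0.060603133762792805
rib 177 -0.02826238448029199 0.031130630926319652 -0.1029750702108494 -0.08669367987585143 0.08568511053763661
tab 224 -0.09021772387122848 -0.05818758851154132 -0.06469296857821329 -0.022285770187907596 0.07319021008654802
ends -0.15074802014443373 0.1506355673839641 -0.05318544262362165 0.05772781932756913
```

```bash
cat >> h.py <<'E'
from scipy.spatial.transform import Rotation as Ro
Q=[0.549,0.1032,np.radians(8.95)]
def inc(bxyz,jaw_along='y'):
    o=monitor.get_obs();R=np.array(o['ee_rot']);p=np.array(o['tool_pos'])
    c,s=np.cos(Q[2]),np.sin(Q[2])
    x=np.array([c,s,0]);z=np.array([0,0,-1.]);G=np.c_[x,np.cross(z,x),z]
    w=box2w(Q,[bxyz])[0]
    return w.round(4),(R.T@(w-p)/.4).round(4),(Ro.from_matrix(R.T@G).as_rotvec()/np.pi).round(4)
def where():
    o=monitor.get_obs();b=np.array(o['tool_pos'])-[Q[0],Q[1],0];c,s=np.cos(Q[2]),np.sin(Q[2])
    print('t',o['t'],'box',np.round([b[0]*c+b[1]*s,-b[0]*s+b[1]*c,b[2]],4),'F',np.round(o['contact_force'],1),'g',o['grip_width'])
E
python3 -c "
from h import *
where();print(inc((-.077,-.044,.18)))
o=monitor.get_obs();R=np.array(o['ee_rot']);print(R.T@(np.array([.42,-.3,.25])-o['tool_pos'])/.4)"
```

```text
t 0.1 box [-0.4722 -0.5844  0.2495] F [ 0.7  0.2 -0.9] g 0.08528991321484362
(array([0.4798, 0.0478, 0.18  ]), array([ 1.1794, -1.1873,  0.176 ]), array([-0.0006, -0.    ,  0.0479]))
[ 7.74390349e-01 -4.03979357e-01 -4.52748615e-04]
```

Request:
send_rows(
  increments=[0.77, -0.4, 0, 0, 0, 0.048, 0, 0.77, -0.4, 0, 0, 0, 0.048, 0, 0.77, -0.4, 0, 0, 0, 0.048, 0, 0.77, -0.4, 0, 0, 0, 0.048, 0, 0.77, -0.4, 0, 0, 0, 0.048, 0, 0.8, -0.5, 0, 0, 0, 0.048, 0, 0.9, -0.7, 0, 0, 0, 0.048, 0, 0.9, -0.7, 0, 0, 0, 0.048, 0],
)

```text
t: 1.1
tool_pos: [0.4318, -0.1688, 0.2496]
ee_rot: [[0.988, 0.158, -0.002], [0.158, -0.987, 0.003], [-0.001, -0.003, -1.0]]
contact_force: [-0.5, -0.1, 0.8]
grip_width: 0.0003
```

```bash
python3 -c "
from h import *
where();print(inc((-.077,-.044,.13)))"
```

```text
t 1.1 box [-0.1581 -0.2504  0.2496] F [-0.5 -0.1  0.8] g 0.00028948264393532046
(array([0.4798, 0.0478, 0.13  ]), array([ 0.2042, -0.5147,  0.3004]), array([-0.0011,  0.0004,  0.0007]))
```

Request:
send_rows(
  increments=[0.2, -0.5, 0.1, 0, 0, 0, 0, 0.204, -0.515, 0.15, 0, 0, 0, 0, 0.204, -0.515, 0.2, 0, 0, 0, 0, 0.204, -0.515, 0.25, 0, 0, 0, 0, 0.204, -0.515, 0.3, 0, 0, 0, 0, 0.204, -0.515, 0.3, 0, 0, 0, 0, 0.204, -0.515, 0.3, 0, 0, 0, 0],
)

```text
t: 1.98
tool_pos: [0.4801, 0.0475, 0.1307]
ee_rot: [[0.988, 0.157, -0.001], [0.157, -0.988, 0.003], [-0.001, -0.003, -1.0]]
contact_force: [-0.3, 0.3, 0.1]
grip_width: -0.0001
```

```bash
python3 - <<'E'
from h import *
where();print(inc((-.077,-.044,.08)))
a=optics.camera('scene')[0][150:270,230:400];b=optics.camera('side')[0][150:320,185:345]
cv2.imwrite('pics/p1.png',np.hstack([cv2.resize(a,(425,300),interpolation=2),cv2.resize(b,(282,300),interpolation=2)]))
E
```

```text
t 1.975 box [-0.0768 -0.0443  0.1307] F [-0.3  0.3  0.1] g -8.617565149658641e-05
(array([0.4798, 0.0478, 0.08  ]), array([-0.0005, -0.0004,  0.1268]), array([-0.001 ,  0.0002,  0.0005]))
```

View pics/p1.png

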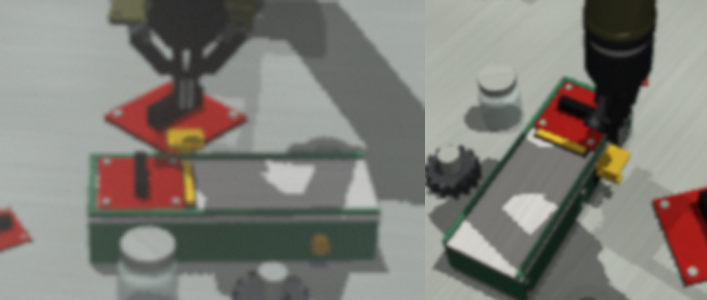

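The closed fingertips (185,105 on the left, 615,130 on the right) stand above the yellow pad, so I'll press down slowly.

Request:
send_rows(
  increments=[0, 0, 0.05, 0, 0, 0, 0, 0, 0, 0.09, 0, 0, 0, 0, 0, 0, 0.1, 0, 0, 0, 0, 0, 0, 0.108, 0, 0, 0, 0, 0, 0, 0.115, 0, 0, 0, 0, 0, 0, 0.12, 0, 0, 0, 0, 0, 0, 0.123, 0, 0, 0, 0, 0, 0, 0.124, 0, 0, 0, 0],
)

```text
t: 3.08
tool_pos: [0.4808, 0.0473, 0.0818]
ee_rot: [[0.988, 0.157, 0.001], [0.156, -0.988, 0.003], [0.002, -0.003, -1.0]]
contact_force: [-1.4, -3.7, 5.2]
grip_width: -0.0
```

```bash
python3 -c "
from h import *
where()"
```

```text
t 3.075 box [-0.076  -0.0447  0.0818] F [-1.4 -3.7  5.2] g -3.5436156234044864e-05
```

Request:
send_rows(
  increments=[0, 0, 0.003, 0, 0, 0, 0, 0, 0, 0.005, 0, 0, 0, 0, 0, 0, 0.005, 0, 0, 0, 0],
)

```text
t: 3.45
tool_pos: [0.4808, 0.0472, 0.0807]
ee_rot: [[0.988, 0.157, 0.001], [0.157, -0.988, 0.003], [0.002, -0.002, -1.0]]
contact_force: [-4.1, -3.7, 14.6]
grip_width: 0.0003
```

Force rose to 14.6 N at tip height of about 62 mm, so the tab is at its stop. I'll lift off and check.

Request:
send_rows(
  increments=[0, 0, -0.05, 0, 0, 0, 0, 0, 0, -0.15, 0, 0, 0, 0, 0, 0, -0.15, 0, 0, 0, 0],
)

```text
t: 3.82
tool_pos: [0.4839, 0.0478, 0.1432]
ee_rot: [[0.988, 0.157, 0.009], [0.157, -0.988, 0.004], [0.01, -0.003, -1.0]]
contact_force: [0.5, -0.3, -0.6]
grip_width: 0.0001
```

```bash
python3 - <<'E'
from h import *
where();print(inc((0,-.137,.14)))
a=optics.camera('scene')[0][150:270,230:400];b=optics.camera('side')[0][150:320,185:345]
cv2.imwrite('pics/p2.png',np.hstack([cv2.resize(a,(425,300),interpolation=2),cv2.resize(b,(282,300),interpolation=2)]))
E
```

```text
t 3.825 box [-0.0729 -0.0446  0.1432] F [ 0.5 -0.3 -0.6] g 8.913170266464001e-05
(array([ 0.5703, -0.0321,  0.14  ]), array([0.1821, 0.2312, 0.0091]), array([-0.0008, -0.0031,  0.0003]))
```

View pics/p2.png

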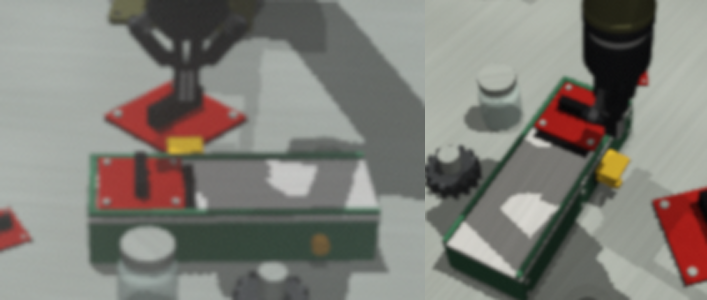

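The catch is gone (only a dark slot at (188,187) on the left) and the pad is lower. Next I'll move behind the rib.

Request:
send_rows(
  increments=[0.09, 0.115, 0, 0, -0.003, 0, 0, 0.182, 0.231, 0, 0, -0.003, 0, 0, 0.182, 0.231, 0.01, 0, -0.003, 0, 0, 0.182, 0.231, 0.01, 0, -0.003, 0, 0],
)

```text
t: 4.42
tool_pos: [0.5659, -0.0319, 0.1345]
ee_rot: [[0.988, 0.156, -0.011], [0.156, -0.988, 0.003], [-0.01, -0.005, -1.0]]
contact_force: [-0.5, -0.3, 0.0]
grip_width: -0.0
```

```bash
python3 - <<'E'
from h import *
where();print(inc((0,-.137,.092)))
a=optics.camera('scene')[0][150:270,230:400];b=optics.camera('side')[0][150:320,185:345]
cv2.imwrite('pics/p3.png',np.hstack([cv2.resize(a,(425,300),interpolation=2),cv2.resize(b,(282,300),interpolation=2)]))
E
```

```text
t 4.425 box [-0.0043 -0.1361  0.1345] F [-0.5 -0.3  0. ] g -9.968690534955256e-06
(array([ 0.5703, -0.0321,  0.092 ]), array([0.0119, 0.0029, 0.1062]), array([-0.0016,  0.0033,  0.0001]))
```

View pics/p3.png

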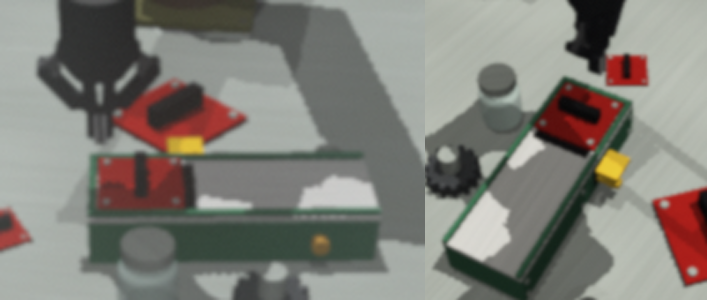

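Fingers are behind the rib, clear of it (tip at (103,135) on the left, rib at (141,175)). I'll lower them.

Request:
send_rows(
  increments=[0.012, 0.003, 0.05, -0.001, 0.003, 0, 0, 0.012, 0.003, 0.09, -0.001, 0.003, 0, 0, 0.012, 0.003, 0.1, -0.001, 0.003, 0, 0, 0.012, 0.003, 0.106, -0.001, 0.003, 0, 0, 0.012, 0.003, 0.106, -0.001, 0.003, 0, 0],
)

```text
t: 5.15
tool_pos: [0.5704, -0.0315, 0.0933]
ee_rot: [[0.988, 0.157, 0.0], [0.157, -0.988, 0.001], [0.001, -0.001, -1.0]]
contact_force: [-0.1, -0.4, -0.5]
grip_width: -0.0002
```

```bash
python3 - <<'E'
from h import *
where();print(inc((0,-.112,.092)),inc((0,.03,.092)))
a=optics.camera('scene')[0][170:250,250:350]
cv2.imwrite('pics/p4.png',cv2.resize(a,(750,600),interpolation=2))
E
```

```text
t 5.15 box [ 1.000e-04 -1.364e-01  9.330e-02] F [-0.1 -0.4 -0.5] g -0.00022379462441439568
(array([ 0.5664, -0.0074,  0.092 ]), array([-0.0002, -0.061 ,  0.0033]), array([-0.0004, -0.0002,  0.0005])) (array([0.5443, 0.1328, 0.092 ]), array([ 4.00e-04, -4.16e-01,  3.80e-03]), array([-0.0004, -0.0002,  0.0005]))
```

View pics/p4.png

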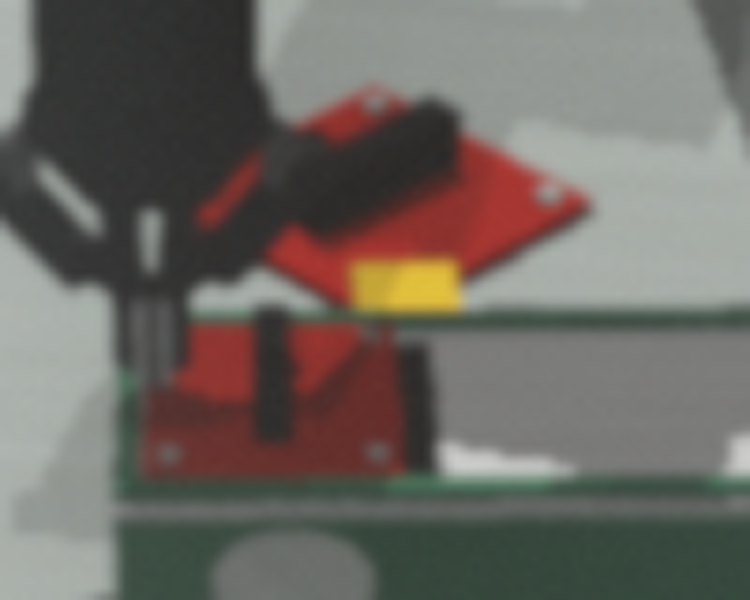

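The tip stands about 20 mm behind the rib and above the plate. I'll push gently.

Request:
send_rows(
  increments=[0, -0.03, 0.003, 0, 0, 0, 0, 0, -0.045, 0.003, 0, 0, 0, 0, 0, -0.055, 0.003, 0, 0, 0, 0, 0, -0.065, 0.003, 0, 0, 0, 0, 0, -0.075, 0.003, 0, 0, 0, 0, 0, -0.085, 0.003, 0, 0, 0, 0, 0, -0.095, 0.003, 0, 0, 0, 0, 0, -0.105, 0.003, 0, 0, 0, 0],
)

```text
t: 6.2
tool_pos: [0.564, 0.01, 0.0924]
ee_rot: [[0.988, 0.157, 0.001], [0.157, -0.988, 0.001], [0.001, -0.001, -1.0]]
contact_force: [-0.6, -2.3, 0.7]
grip_width: 0.0001
```

```bash
python3 - <<'E'
from h import *
where();print(inc((0,.03,.092)))
a=optics.camera('scene')[0][150:270,230:400];b=optics.camera('side')[0][150:320,185:345]
cv2.imwrite('pics/p5.png',np.hstack([cv2.resize(a,(425,300),interpolation=2),cv2.resize(b,(282,300),interpolation=2)]))
E
```

```text
t 6.2 box [ 0.0003 -0.0944  0.0924] F [-0.6 -2.3  0.7] g 8.677052604489533e-05
(array([0.5443, 0.1328, 0.092 ]), array([-3.000e-04, -3.111e-01,  1.300e-03]), array([-0.0003, -0.0004,  0.0005]))
```

View pics/p5.png

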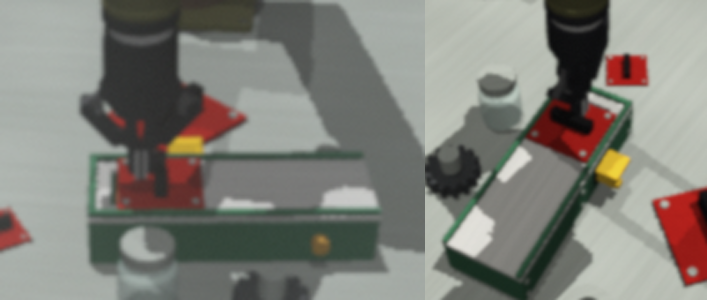

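The cover is sliding with about 2 N of resistance: its front edge now lies over the slot at (204,185) and it is still flat. I'll keep pushing.

Request:
send_rows(
  increments=[0, -0.02, 0.001, 0, 0, 0, 0, 0, -0.04, 0.001, 0, 0, 0, 0, 0, -0.06, 0.001, 0, 0, 0, 0, 0, -0.08, 0.001, 0, 0, 0, 0, 0, -0.1, 0.001, 0, 0, 0, 0, 0, -0.12, 0.001, 0, 0, 0, 0, 0, -0.14, 0.001, 0, 0, 0, 0, 0, -0.16, 0.001, 0, 0, 0, 0],
)

```text
t: 7.3
tool_pos: [0.5536, 0.0742, 0.092]
ee_rot: [[0.988, 0.157, 0.001], [0.157, -0.988, 0.002], [0.001, -0.002, -1.0]]
contact_force: [1.4, -4.1, 2.9]
grip_width: 0.0002
```

```bash
python3 -c "
from h import *
where();print(inc((0,.03,.092)))"
```

```text
t 7.3 box [ 0.0001 -0.0294  0.092 ] F [ 1.4 -4.1  2.9] g 0.0001519912968416325
(array([0.5443, 0.1328, 0.092 ]), array([ 1.000e-04, -1.485e-01,  3.000e-04]), array([-0.0005, -0.0003,  0.0006]))
```

Request:
send_rows(
  increments=[0, -0.02, 0, 0, 0, 0, 0, 0, -0.04, 0, 0, 0, 0, 0, 0, -0.06, 0, 0, 0, 0, 0, 0, -0.08, 0, 0, 0, 0, 0, 0, -0.1, 0, 0, 0, 0, 0, 0, -0.12, 0, 0, 0, 0, 0, 0, -0.135, 0, 0, 0, 0, 0, 0, -0.145, 0, 0, 0, 0],
)

```text
$.increments: bad value
```

```bash
python3 - <<'E'
from h import *
where()
a=optics.camera('scene')[0][150:270,230:400];b=optics.camera('side')[0][150:320,185:345]
cv2.imwrite('pics/p6.png',np.hstack([cv2.resize(a,(425,300),interpolation=2),cv2.resize(b,(282,300),interpolation=2)]))
E
```

```text
t 7.3 box [ 0.0001 -0.0294  0.092 ] F [ 1.4 -4.1  2.9] g 0.0001519912968416325
```

View pics/p6.png

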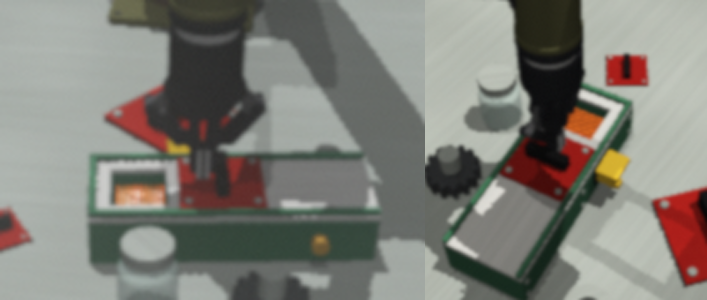

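That call was refused and the arm did not move. The cover is at about y = -0.01, with the opening already visible at (138,190). I'll resend the push.

Request:
send_rows(
  increments=[0, -0.02, 0, 0, 0, 0, 0, 0, -0.04, 0, 0, 0, 0, 0, 0, -0.06, 0, 0, 0, 0, 0, 0, -0.08, 0, 0, 0, 0, 0, 0, -0.1, 0, 0, 0, 0, 0, 0, -0.12, 0, 0, 0, 0, 0, 0, -0.135, 0, 0, 0, 0, 0, 0, -0.145, 0, 0, 0, 0, 0],
)

```text
t: 8.4
tool_pos: [0.5437, 0.1328, 0.0917]
ee_rot: [[0.987, 0.158, -0.001], [0.158, -0.987, 0.003], [-0.0, -0.003, -1.0]]
contact_force: [0.5, -1.0, -1.3]
grip_width: -0.0001
```

```bash
python3 - <<'E'
from h import *
where()
a=optics.camera('scene')[0][150:270,230:400];b=optics.camera('side')[0][150:320,185:345]
cv2.imwrite('pics/p7.png',np.hstack([cv2.resize(a,(425,300),interpolation=2),cv2.resize(b,(282,300),interpolation=2)]))
E
```

```text
t 8.4 box [-0.0006  0.0301  0.0917] F [ 0.5 -1.  -1.3] g -9.33207260619981e-05
```

View pics/p7.png

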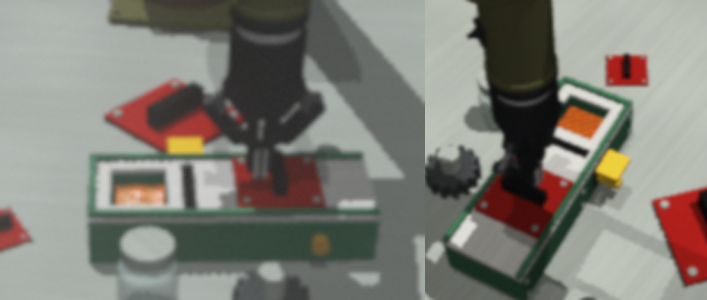

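Cover is wholly on the shelf, with the slot clear at (188,187). I'll back off 12 mm or so and lift away.

Request:
send_rows(
  increments=[0, 0.02, 0, 0, 0, 0, 0, 0, 0.035, 0, 0, 0, 0, 0, 0, 0.035, -0.1, 0, 0, 0, 0, 0, 0.035, -0.25, 0, 0, 0, 0, 0, 0.035, -0.35, 0, 0, 0, 0, 0, 0.035, -0.35, 0, 0, 0, 0, 0, 0.035, -0.35, 0, 0, 0, 0],
)

```text
t: 9.38
tool_pos: [0.5455, 0.1181, 0.2313]
ee_rot: [[0.988, 0.157, -0.001], [0.157, -0.988, 0.003], [-0.001, -0.004, -1.0]]
contact_force: [-0.5, 0.1, -0.6]
grip_width: 0.0002
```

```bash
python3 - <<'E'
from h import *
where()
out=[]
for n in('scene','side'):
    a,d=optics.camera(n);cv2.imwrite(f'pics/{n}9.png',a);m=optics.camera_model(n)
    v,u=np.mgrid[0:420,0:560];C=np.stack([(u-m['cx'])/m['fx']*d,-(v-m['cy'])/m['fy']*d,-d],-1)
    W=C@m['world_from_camera'][:3,:3].T+m['world_from_camera'][:3,3]
    b=W-[Q[0],Q[1],0];c,s=np.cos(Q[2]),np.sin(Q[2])
    bx=b[...,0]*c+b[...,1]*s;by=-b[...,0]*s+b[...,1]*c;z=W[...,2]
    A=a.astype(int);red=(A[...,2]>60)&(A[...,2]>2.5*A[...,1])&(A[...,2]>2.5*A[...,0])&(abs(bx)<.048)&(by>-.03)&(by<.15)&(z<.08)
    print(n,'cover x',bx[red].min(),bx[red].max(),'y',by[red].min(),by[red].max(),'z',np.percentile(z[red],[5,50,95]))
    t=(bx<-.062)&(bx>-.09)&(abs(by+.044)<.015)&(z>.04)&(z<.09);print('tab z',np.median(z[t]))
E
```

```text
t 9.375 box [-0.0011  0.0152  0.2313] F [-0.5  0.1 -0.6] g 0.00019730111712552004
scene cover x -0.03626178637633305 0.04629072396523927 y 0.006261598778787277 0.0394764011128424 z [0.06552553 0.06767762 0.07012538]
tab z 0.06374171711154764
side cover x -0.04408416808892454 0.04547451157136128 y 0.007749763149765196 0.09578668537319919 z [0.06442263 0.06664137 0.06864558]
tab z 0.06260334455973326
```

View pics/side9.png

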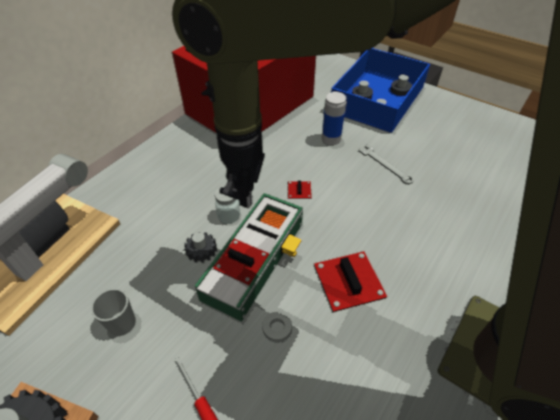

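View pics/scene9.png

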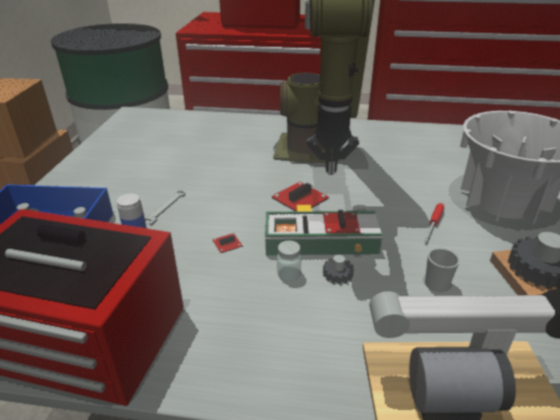

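The cover lies flat at y ≈ +0.052 m, the tab is down and the arm is clear. The other things are where they started (jar (289,257), gear (338,268), cup (440,268)).

```bash
python3 -c "
from plant import env
print(env.sign_off())"
```

```text
the job is handed in; nothing more can be done
None
```

The filter box is open and the job is handed in at about 9.5 s of the 40 s allowed; the sign-off reports no verdict.

**What I did:** I found the box in both camera views and pressed the yellow tab to its stop with the closed fingertips. The force rose to 14.6 N there, and the catch was gone from view. I then pushed the cover by its rib, with force readings of up to about 5 N, until it was on the shelf. After that I backed off and lifted clear.

**Last checks:**
- **Cover:** it spans about y = +0.008 to +0.096 m in the box's frame, so its centre is near +0.052 m. Its top is at about 66 mm, so it lies flat on the deck. These figures come from the side camera; the scene camera picked up only part of the cover (y to +0.039 m), so its y figure does not count.
- **Tab:** the pad top reads 62.6 mm from the side camera and 63.7 mm from the scene camera, against 62 mm nominal when fully down.
- **Surroundings:** the tool shows no contact force, and by eye the other things on the bench look unmoved.

One push call was refused because it was missing a number. The arm did not move, and I resent it.

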